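Put the LC columns back in their colour-coded cradles

ROBOT

A 6-joint arm with a two-finger parallel gripper is mounted at the origin on a cart in front of the work surface, level with it; the furniture and walls round the work are solid. World frame = base frame: x ahead of the robot, y to its left, z up, the work surface at z = 0. Lengths are in m, angles in rad, forces in N, time in s.
With the tool pointing down it reaches from about 0.4 to 0.825 m from the base axis. Payload 7 kg.
Tool frame: the origin (TCP) lies on the centre line of the jaws, within the pads' length; the fingertips stand 19 mm ahead of it and the grasp point (between the pads) is the TCP (arm.nose_length is the distance from the TCP to the fingertips, in m); z points along the fingers, y is the line along which they close (so a half turn about z gives the same grasp; the last joint's range is limited). The gripper opens to 85 mm and grips with 20 to 120 N. Pads are 22 mm wide; open, the fingers measure 114 mm over their backs; the gripper's body (76 mm by 85 mm) begins 54 mm behind the grasp point. The pads swing forward as they close: fully open they stand 13 mm farther back than shut.
Start: joints at [-0.888, 0.359, 0.012, 0, -1.224, -0.288], TCP at [0.26, -0.623, 0.25] pointing down, gripper open.
Joint ranges: [-3.07, 3.07], [-1.43, 2.12], [-1.02, 1.25], [-3.03, 1.67], [-3.05, -0], [-3.03, 3.03]. Speed limits (rad/s): [2.39, 2.39, 3.01, 3.14, 3.14, 3.14].

INTERFACE

Orientations are given as a unit quaternion [x, y, z, w].
In Python, from bench import arm, optics, ticket gives the robot as it stands.
- The arm moves only by the shell command python3 -m crank 'ROWS' [FORCE]. ROWS is JSON, a list of rows, each a list of 3 entries, a list of its own where there are three numbers: the shift along the tool's x, y, z in cm, then the turn, a rotation vector about the tool's x, y, z in rad, then the closure, from -1 (fully open) to 1 (shut), so that 0 is half open. A call has 1 to 5 rows; each row shifts and turns the commanded pose from where the row before left it, along the tool's axes as they then stand; what a row does not reach is not made up. A row lasts 1/12 s, in which the tool goes at most 41.7 mm and 7.16 degrees, less where a joint would pass 70% of its speed; a pose out of reach is approached as far as the arm can. A call with a gripper value outside its range is refused whole. The fingers move at their own pace and stop on an object; FORCE is the grip in N (left out, the last holds). Time passes only in rows, so rows that do not move let the fingers close. It gives the time, the measured TCP pose, the force, the opening and the grip force at its end, in the units of the state.
- arm.sense(): the state, without advancing time (a new reading comes with each control period).
- optics.camera(name): name is "side" or "top" or "wrist"; returns the picture (480x640x3 uint8, blue, green, red); there is no depth.
- optics.camera_info(name): a dict with "fx", "fy", "cx", "cy" (pixels), "world_from_camera" (4x4, takes a point from camera to world coordinates); the wrist camera has in their place "hand_eye" (4x4, takes a point from camera to tool coordinates, whose origin is the TCP and whose axes are the flange's). Camera axes: x right, y down, z forward; pixel columns grow to the right and rows downward; lengths in m; the calibration is good to about 2 mm. A picture is of the moment at which its call begins: read the wrist's pose just before it. camera_info takes no time and is no camera call.
- ticket.sign_off(): hands the job in; it is judged then, once.
The state is a dict: "time": time; "joints": joint angles; "qvel": joint speeds; "joint_efforts": joint torques, N m; "tcp_pos": TCP position; "eef_rot": TCP orientation; "force": force on the tool from outside, world axes, zero at the start; "moment": the same for the moment, N m; "gripper_width": opening from 0.0 (shut) to 1.0 (fully open); "grasp_force": force on a finger pad.
Only numpy, scipy, OpenCV 4.12 (cv2) and the standard library are available. Lean on these libraries where they do the work, as an engineer would, in place of code of your own. Each camera call takes 0.05 s, during which the arm holds its last target. There are 200 camera calls.

TASK

The four LC columns on the rack lie in each other's cradles: put every column in the cradle whose foot has the colour of its sleeve, lying level and seated in both V saddles. Only the grey spare cradle is free, so use it to park a column on the way and leave it empty again at the end; packed columns roll and suffer from knocks, so never lay or drop one on the worktop, and leave the small brown bottle with the black cap beside the rack standing.

Things in the scene. Friction and masses are not known exactly. Their poses are not given: they have to be found in the camera images.
- red_column: LC column with a red sleeve: steel tube 11 mm across (12 at the 56 mm long sleeve at mid-length), free for a grasp from above for 116 mm between square end fittings 18 x 16 mm; 174 mm long over the plugs, 120 g. Long axis: own y. Origin at mid-length, 8 mm below the tube's axis. Either end may point to either side.
- yellow_column: LC column with a yellow sleeve: steel tube 11 mm across (12 at the 56 mm long sleeve at mid-length), free for a grasp from above for 116 mm between square end fittings 18 x 16 mm; 174 mm long over the plugs, 120 g. Long axis: own y. Origin at mid-length, 8 mm below the tube's axis. Either end may point to either side.
- blue_column: LC column with a blue sleeve: steel tube 11 mm across (12 at the 56 mm long sleeve at mid-length), free for a grasp from above for 116 mm between square end fittings 18 x 16 mm; 174 mm long over the plugs, 120 g. Long axis: own y. Origin at mid-length, 8 mm below the tube's axis. Either end may point to either side.
- green_column: LC column with a green sleeve: steel tube 11 mm across (12 at the 56 mm long sleeve at mid-length), free for a grasp from above for 116 mm between square end fittings 18 x 16 mm; 174 mm long over the plugs, 120 g. Long axis: own y. Origin at mid-length, 8 mm below the tube's axis. Either end may point to either side.
- red_cradle: fixed cradle with a red foot, home of the red column. Foot 100 x 30 x 10 mm (x, y, z), origin under its centre, 14 mm above the worktop. Two black 8 mm thick V saddles at x = +-42 mm: sides at 45 degrees, mouth 35 mm, top 51 mm up. Seated column: its y along the cradle's x, origin 33 mm (tube axis 41 mm) up, 12 mm end play each way. Cradles stand in a row along y, 70 mm apart, in any order.
- yellow_cradle: fixed cradle with a yellow foot, home of the yellow column. Foot 100 x 30 x 10 mm (x, y, z), origin under its centre, 14 mm above the worktop. Two black 8 mm thick V saddles at x = +-42 mm: sides at 45 degrees, mouth 35 mm, top 51 mm up. Seated column: its y along the cradle's x, origin 33 mm (tube axis 41 mm) up, 12 mm end play each way. Cradles stand in a row along y, 70 mm apart, in any order.
- blue_cradle: fixed cradle with a blue foot, home of the blue column. Foot 100 x 30 x 10 mm (x, y, z), origin under its centre, 14 mm above the worktop. Two black 8 mm thick V saddles at x = +-42 mm: sides at 45 degrees, mouth 35 mm, top 51 mm up. Seated column: its y along the cradle's x, origin 33 mm (tube axis 41 mm) up, 12 mm end play each way. Cradles stand in a row along y, 70 mm apart, in any order.
- green_cradle: fixed cradle with a green foot, home of the green column. Foot 100 x 30 x 10 mm (x, y, z), origin under its centre, 14 mm above the worktop. Two black 8 mm thick V saddles at x = +-42 mm: sides at 45 degrees, mouth 35 mm, top 51 mm up. Seated column: its y along the cradle's x, origin 33 mm (tube axis 41 mm) up, 12 mm end play each way. Cradles stand in a row along y, 70 mm apart, in any order.
- grey_cradle: fixed cradle with a grey foot, the spare, empty at the start. Foot 100 x 30 x 10 mm (x, y, z), origin under its centre, 14 mm above the worktop. Two black 8 mm thick V saddles at x = +-42 mm: sides at 45 degrees, mouth 35 mm, top 51 mm up. Seated column: its y along the cradle's x, origin 33 mm (tube axis 41 mm) up, 12 mm end play each way. Cradles stand in a row along y, 70 mm apart, in any order.
- amber_bottle: small brown bottle with a black cap, 45 mm across, 95 mm high, standing on the worktop beside the rack, loose; origin at the centre of its underside, z up. Leave it standing.
Mind the look-alikes: they are no part of the job. Leave any pink look-alike of the yellow_column alone.

How it is judged:
At the end, for the whole second after the job is handed in: Each of the four columns lies in the cradle of its own colour: middle within 15 mm of the cradle's middle (seen from above), parallel within 0.12 rad (about 7 degrees), its origin 27 to 40 mm above the cradle's origin (33 mm when seated in both saddles), and at rest; so the grey cradle is empty (horizontal distance between red_column and red_cradle below 0.015 m and z of red_column in the frame of red_cradle between 0.027 and 0.04 m and angle between the y axis of red_column and the x axis of red_cradle, either way round below 0.12 rad and linear speed of each of red_column, yellow_column, blue_column, green_column below 0.02 m/s and horizontal distance between yellow_column and yellow_cradle below 0.015 m and z of yellow_column in the frame of yellow_cradle between 0.027 and 0.04 m and angle between the y axis of yellow_column and the x axis of yellow_cradle, either way round below 0.12 rad and horizontal distance between blue_column and blue_cradle below 0.015 m and z of blue_column in the frame of blue_cradle between 0.027 and 0.04 m and angle between the y axis of blue_column and the x axis of blue_cradle, either way round below 0.12 rad and horizontal distance between green_column and green_cradle below 0.015 m and z of green_column in the frame of green_cradle between 0.027 and 0.04 m and angle between the y axis of green_column and the x axis of green_cradle, either way round below 0.12 rad); the robot touches nothing.
It fails at once if a column is laid or dropped on the worktop (its origin lower than 12 mm above it) (height (world z) of any of red_column, yellow_column, blue_column, green_column below 0.012 m).
It fails at once if the small brown bottle with the black cap is knocked over (tilted more than 0.5 rad) (angle between amber_bottle's own z axis and vertical above 0.5 rad).
It also fails if it takes over 104 s, if anything falls off the work surface, if the arm or the gripper's body presses on something with over 40 N, if the wrist force passes 120 N, or if a joint passes its speed limit or range.

## Working session

There is one attempt and no reset: what is moved stays moved. The work goes in short steps, Python scripts to look and compute and a shell command to move; the robot and the scene stay as the last step left them, time stands still between calls to the robot, and variables do not carry over. Pictures are saved under pics/ and viewed, at most 14 in all, crops included, and the job is handed in when it is done.

```bash
ls; mkdir -p pics; python3 - <<'E'
from bench import arm,optics,ticket
import cv2
print(arm.sense())
for n in ("top","side"):
    cv2.imwrite(f"pics/{n}0.png",optics.camera(n)); i=optics.camera_info(n); print(n,i)
print(optics.camera_info("wrist"))
E
```

```text
pics
{'time': 0.0, 'joints': array([-8.87893985e-01,  3.59392035e-01,  1.10383402e-02, -3.29014083e-04,
       -1.22410864e+00, -2.88096775e-01]), 'qvel': array([ 0.0015688 ,  0.0009496 , -0.00119135, -0.00040355, -0.00183253,
        0.00084321]), 'joint_efforts': array([ 4.53197799e-04, -5.83323383e+01,  2.93431199e+01,  6.93683803e+00,
       -6.03436172e-03,  3.35423533e-05]), 'tcp_pos': array([ 0.25941334, -0.62266159,  0.24935521]), 'eef_rot': array([-1.96068210e-01,  9.80589894e-01,  8.08922673e-04, -2.51922880e-04]), 'force': array([-0.14879923,  0.47692065, -0.52120156]), 'moment': array([-0.0064647 , -0.01635385, -0.00139871]), 'grasp_force': 0.0, 'gripper_width': 0.999744672409506}
top {'fx': 455.09823292985885, 'fy': 455.09823292985885, 'cx': 307.502078100558, 'cy': 233.22169369296384, 'world_from_camera': array([[-0.00791004, -0.99558292,  0.09355251,  0.41900475],
       [-0.99961522,  0.00538518, -0.02721041,  0.07824456],
       [ 0.02658643, -0.09373175, -0.99524244,  0.91556144],
       [ 0.        ,  0.        ,  0.        ,  1.        ]])}
side {'fx': 562.7253901659379, 'fy': 562.7253901659379, 'cx': 312.5257850136624, 'cy': 232.228781491583, 'world_from_camera': array([[ 0.99931652,  0.02752565, -0.02467456,  0.52536472],
       [ 0.03598428, -0.57152539,  0.81979501, -0.75003299],
       [ 0.00846325, -0.82012259, -0.57212526,  0.61367826],
       [ 0.        ,  0.        ,  0.        ,  1.        ]])}
{'fx': 344.42626144082607, 'fy': 344.42626144082607, 'cx': 319.22103399418467, 'cy': 242.36223749858382, 'hand_eye': array([[ 1.56347800e-03, -9.59326727e-01, -2.82293794e-01,
         7.25749173e-02],
       [ 9.99998680e-01,  1.62495209e-03,  1.63516074e-05,
         7.88816462e-04],
       [ 4.43027357e-04, -2.82293446e-01,  9.59328001e-01,
        -1.24432402e-01],
       [ 0.00000000e+00,  0.00000000e+00,  0.00000000e+00,
         1.00000000e+00]])}
```

View pics/top0.png

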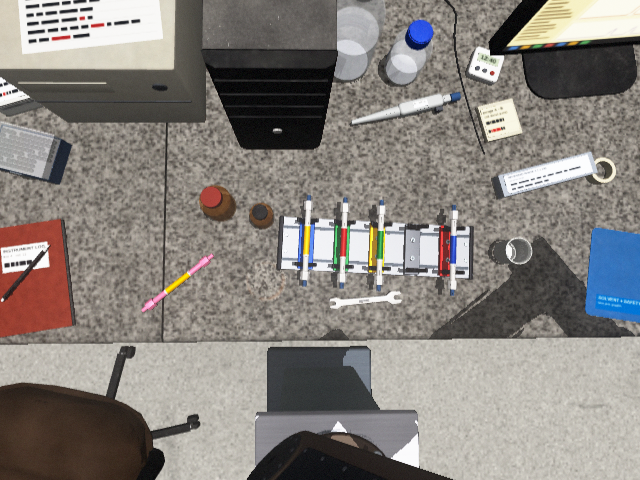

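View pics/side0.png

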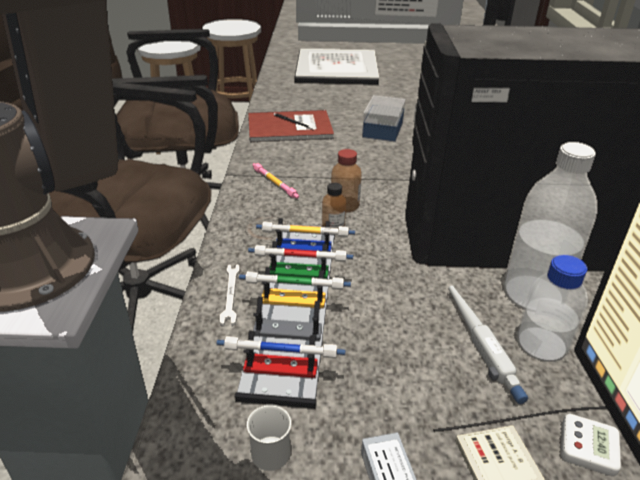

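The top view shows the cradles from left to right as blue (300), green (337), yellow (372), grey (412, empty) and red (450). They hold the yellow, red, green and blue columns respectively, which makes one 4-cycle. The small bottle is at (261,215) beside blue, and the pink decoy at (178,283). Next I'll measure positions.

```bash
cat > h.py <<'E'
import numpy as np,cv2
from bench import arm,optics,ticket
def ray(n,uv,z):
    i=optics.camera_info(n)
    if n=="wrist":
        from scipy.spatial.transform import Rotation as R
        s=arm.sense(); T=np.eye(4);T[:3,:3]=R.from_quat(s["eef_rot"]).as_matrix();T[:3,3]=s["tcp_pos"]; T=T@i["hand_eye"]
    else: T=i["world_from_camera"]
    uv=np.atleast_2d(uv).astype(float)
    d=np.c_[(uv[:,0]-i["cx"])/i["fx"],(uv[:,1]-i["cy"])/i["fy"],np.ones(len(uv))]@T[:3,:3].T
    o=T[:3,3]
    return o+d*((z-o[2])/d[:,2])[:,None]
def masks(im):
    h=cv2.cvtColor(im,cv2.COLOR_BGR2HSV);H,S,V=cv2.split(h);ok=(S>130)&(V>60)
    return dict(red=ok&((H<8)|(H>172)),yellow=ok&(H>18)&(H<34),green=ok&(H>45)&(H<80),blue=ok&(H>105)&(H<130))
def blobs(m,roi,amin=25):
    x0,y0,x1,y1=roi;mm=np.zeros(m.shape,np.uint8);mm[y0:y1,x0:x1]=m[y0:y1,x0:x1]
    n,l,s,c=cv2.connectedComponentsWithStats(mm)
    return [(s[k],c[k],np.argwhere(l==k)[:,::-1]) for k in range(1,n) if s[k][4]>=amin]
E
python3 - <<'E'
from h import *
for n,roi in (("top",(275,190,480,300)),("side",(210,215,360,400))):
    im=cv2.imread(f"pics/{n}0.png")
    for k,m in masks(im).items():
        for s,c,p in blobs(m,roi):
            (a,b),sz,an=cv2.minAreaRect(p.astype(np.float32))
            print(n,k,s.tolist(),c.round(1),"rect",np.round([a,b,*sz,an],1),"z.058",ray(n,[a,b],.058)[0][:2].round(4),"z.024",ray(n,[a,b],.024)[0][:2].round(4))
x=cv2.imread("pics/top0.png")[185:305,215:485]
cv2.imwrite("pics/topc.png",cv2.resize(x,None,fx=2.95,fy=2.95,interpolation=cv2.INTER_CUBIC))
E
```

```text
top red [439, 225, 12, 51, 390] [443.9 250.8] rect [444.5 250.1  10.2  50.    1.3] z.058 [ 0.466  -0.2055] z.024 [ 0.4679 -0.2168]
top red [340, 229, 7, 27, 156] [343.1 241.9] rect [343.2 242.    5.6  26.3   2.9] z.058 [ 0.4825 -0.0127] z.024 [ 0.4851 -0.0163]
top yellow [303, 226, 7, 28, 163] [306.2 239.7] rect [306.3 239.5   5.8  27.3   3.2] z.058 [0.4877 0.0572] z.024 [0.4904 0.0564]
top yellow [369, 226, 9, 40, 269] [372.6 246.3] rect [372.8 245.6   7.4  39.    1.7] z.058 [ 0.4754 -0.0689] z.024 [ 0.4776 -0.0748]
top yellow [382, 228, 3, 39, 49] [383.3 248.1] rect [383.4 247.    1.2  38.1   2.7] z.058 [ 0.4726 -0.0889] z.024 [ 0.4747 -0.0956]
top green [334, 225, 4, 39, 87] [335.1 245. ] rect [335.3 244.    2.5  38.    1.6] z.058 [0.4788 0.0024] z.024 [ 0.4812 -0.0006]
top green [346, 226, 4, 38, 76] [347.5 244.1] rect [347.5 244.5   2.   37.1   2.5] z.058 [ 0.4778 -0.0207] z.024 [ 0.4801 -0.0246]
top green [377, 231, 7, 28, 134] [380.2 244.5] rect [380.  244.4   5.1  27.    2.5] z.058 [ 0.4775 -0.0827] z.024 [ 0.4799 -0.089 ]
top blue [298, 223, 6, 39, 166] [300.5 242.6] rect [3
[... 685 characters left out ...]
0.4872 0.0567] z.024 [0.4848 0.106 ]
side yellow [262, 289, 56, 18, 691] [290.6 297.5] rect [289.5 297.2  55.2  15.2   3.2] z.058 [ 0.4733 -0.1235] z.024 [ 0.4702 -0.0852]
side yellow [320, 293, 5, 15, 47] [322.3 300. ] rect [322.4 300.1   3.5  14.5  11.3] z.058 [ 0.5222 -0.1275] z.024 [ 0.522  -0.0895]
side green [270, 263, 52, 21, 688] [295.6 272.9] rect [295.3 273.1  50.7  19.    3. ] z.058 [ 0.4785 -0.0668] z.024 [ 0.4756 -0.025 ]
side blue [277, 239, 48, 12, 350] [301.7 244.5] rect [300.5 244.2  46.7   9.2   3.4] z.058 [0.4825 0.0101] z.024 [0.4799 0.0566]
side blue [261, 342, 39, 10, 254] [279.6 346.6] rect [279.9 346.5  38.1   7.2   3.6] z.058 [ 0.4674 -0.2226] z.024 [ 0.4639 -0.1903]
```

View pics/topc.png

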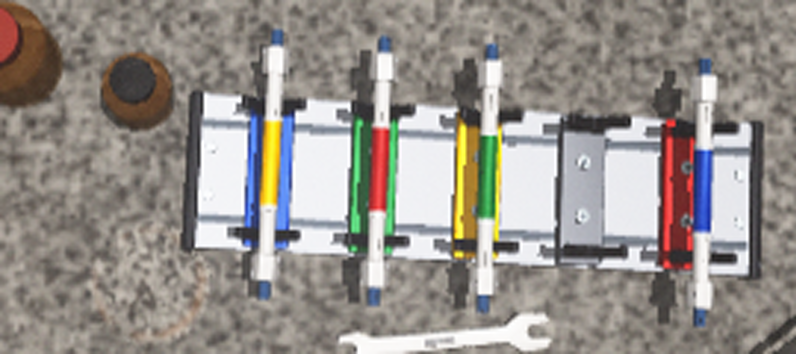

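Columns and feet agree. The row direction is about (0.065, 0.998), and the columns sit within 3 mm of their cradle middles. Cradle centres run from blue (.4845, .057) in 70 mm steps to red (.466, -.222). I'll align the tool y with the row and hover over the red cradle.

```bash
python3 -m crank '[[[0,0,0],[0,0,0.115],0],[[0,0,0],[0,0,0.115],0],[[0,0,0],[0,0,0.115],0],[[0,0,0],[0,0,0.115],0],[[-1.2,2.7,0],[0,0,0],0]]' 40 >/dev/null
python3 -m crank '[[[-1.2,2.7,0.5],[0,0,0],0],[[-1.2,2.7,0.5],[0,0,0],0],[[-1.2,2.7,0.5],[0,0,0],0],[[-1.2,2.7,0.5],[0,0,0],0],[[-1.2,2.7,0.5],[0,0,0],0]]' >/dev/null
python3 -m crank '[[[-1.2,2.7,0.5],[0,0,0],0],[[-1.2,2.7,0.5],[0,0,0],0],[[-1.2,2.7,0.5],[0,0,0],0],[[-1.2,2.7,0.5],[0,0,0],0],[[-1.2,2.7,0.5],[0,0,0],0]]' >/dev/null
python3 -m crank '[[[-1.2,2.7,1],[0,0,0],0],[[-1.2,2.7,1],[0,0,0],0],[[-1.2,2.7,1],[0,0,0],0],[[0,0,1],[0,0,0],0],[[0,0,0],[0,0,0],0]]'
python3 - <<'E'
from h import *
from scipy.spatial.transform import Rotation as R
s=arm.sense();im=optics.camera("wrist");cv2.imwrite("pics/w0.png",im)
M=R.from_quat(s["eef_rot"]).as_matrix();print(s["time"],s["tcp_pos"],M.round(3).tolist(),s["gripper_width"])
for k,m in masks(im).items():
    for st,c,p in blobs(m,(0,0,640,480),150):
        print(k,st[4],c.round(),ray("wrist",c,.058)[0].round(4),ray("wrist",c,.024)[0].round(4))
E
```

```text
time: 1.77
tcp_pos: [0.4513, -0.2552, 0.1583]
eef_rot: [0.031, 1.0, 0.001, -0.002]
force: [-0.1, -0.0, -1.2]
gripper_width: 0.501
grasp_force: 0.0
1.7667 [ 0.45126099 -0.25517348  0.15833035] [[-0.998, 0.063, -0.003], [0.063, 0.998, 0.001], [0.003, 0.001, -1.0]] 0.5012809795725236
red 155 [352. 195.] [ 0.4135 -0.232   0.058 ] [ 0.4187 -0.2291  0.024 ]
red 1417 [352. 259.] [ 0.4578 -0.2336  0.058 ] [ 0.4697 -0.231   0.024 ]
red 259 [380. 250.] [ 0.4528 -0.2142  0.058 ] [ 0.464  -0.2086  0.024 ]
yellow 4138 [536. 248.] [ 0.4581 -0.1069  0.058 ] [ 0.4701 -0.0852  0.024 ]
green 2441 [624. 255.] [ 0.4671 -0.0461  0.058 ] [ 0.4803 -0.0152  0.024 ]
green 757 [572. 272.] [ 0.4775 -0.0802  0.058 ] [ 0.4923 -0.0544  0.024 ]
blue 174 [373. 148.] [ 0.3851 -0.2175  0.058 ] [ 0.386  -0.2124  0.024 ]
blue 212 [593. 150.] [ 0.3949 -0.0783  0.058 ] [ 0.3973 -0.0523  0.024 ]
blue 1023 [  6. 273.] [ 0.4533 -0.4761  0.058 ] [ 0.4645 -0.51    0.024 ]
blue 998 [368. 265.] [ 0.4636 -0.2223  0.058 ] [ 0.4763 -0.218   0.024 ]
```

View pics/w0.png

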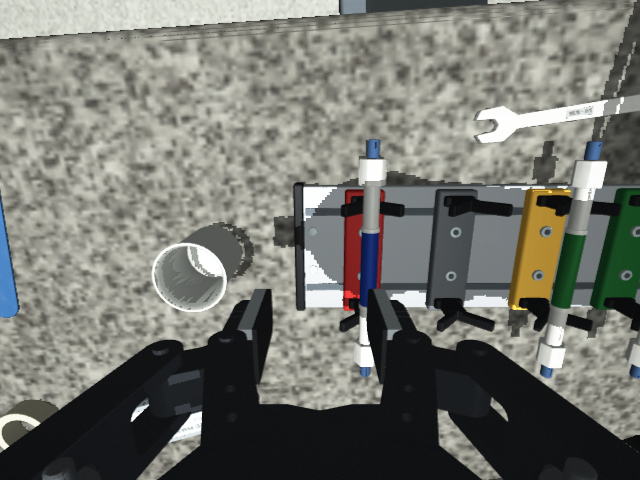

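Wrist view: the blue column stands right of the jaw centre, at pixel (370,265), with the grey cradle at 452 and yellow at 540. This agrees with the top view. I'll shift 3.5 cm and descend.

```bash
python3 -m crank '[[[-0.6,1.7,0],[0,0,0],0],[[-0.7,1.7,0],[0,0,0],0],[[0,0,1.5],[0,0,0],0],[[0,0,1.5],[0,0,0],0],[[0,0,1.5],[0,0,0],0]]'
python3 -m crank '[[[0,0,1.5],[0,0,0],0],[[0,0,1.5],[0,0,0],0],[[0,0,1.5],[0,0,0],0],[[0,0,1.3],[0,0,0],0],[[0,0,0],[0,0,0],0]]'
python3 -m crank '[[[0,0,0],[0,0,0],0],[[0,0,0],[0,0,0],0.4],[[0,0,0],[0,0,0],0.7],[[0,0,0],[0,0,0],1],[[0,0,0],[0,0,0],1]]'
python3 -m crank '[[[0,0,0],[0,0,0],1],[[0,0,0],[0,0,0],1],[[0,0,0],[0,0,0],1],[[0,0,0],[0,0,0],1],[[0,0,0],[0,0,0],1]]'
```

```text
time: 2.23
tcp_pos: [0.4673, -0.2245, 0.1157]
eef_rot: [0.033, 0.999, -0.0, 0.001]
force: [0.2, -0.7, -1.1]
gripper_width: 0.503
grasp_force: 0.0
time: 2.65
tcp_pos: [0.4653, -0.2245, 0.0555]
eef_rot: [0.034, 0.999, 0.0, -0.002]
force: [-0.3, 0.5, 0.6]
gripper_width: 0.502
grasp_force: 0.0
time: 3.07
tcp_pos: [0.4679, -0.222, 0.0585]
eef_rot: [0.033, 0.999, 0.001, 0.001]
force: [-1.0, 16.1, 7.4]
gripper_width: 0.113
grasp_force: 39.0
time: 3.48
tcp_pos: [0.4678, -0.222, 0.0584]
eef_rot: [0.033, 0.999, 0.001, 0.001]
force: [-0.2, 16.0, 7.4]
gripper_width: 0.114
grasp_force: 39.0
```

Gripped, but the tool sits about 2.5 mm to the -y side, so I'll correct that on the way. Lift 7 cm and carry to grey.

```bash
python3 -m crank '[[[0,0.2,-0.6],[0,0,0],1],[[0,0,-1.2],[0,0,0],1],[[0,0,-1.6],[0,0,0],1],[[0,0,-1.6],[0,0,0],1],[[0,0,-1.2],[0,0,0],1]]'
python3 -m crank '[[[0,0,-0.8],[0,0,0],1],[[0,0,0],[0,0,0],1],[[0,0,0],[0,0,0],1],[[0,0.8,0],[0,0,0],1],[[0,1.5,0],[0,0,0],1]]'
python3 -m crank '[[[0,2,0],[0,0,0],1],[[0,1.5,0],[0,0,0],1],[[0,1.2,0],[0,0,0],1],[[0,0,0],[0,0,0],1],[[0,0,0],[0,0,0],1]]'
python3 - <<'E'
from h import *
s=arm.sense();im=optics.camera("wrist");cv2.imwrite("pics/w1.png",im);cv2.imwrite("pics/s1.png",optics.camera("side")[180:420,180:420].repeat(2,0).repeat(2,1))
print(s["tcp_pos"],s["force"])
E
```

```text
time: 3.9
tcp_pos: [0.4675, -0.2219, 0.1212]
eef_rot: [0.032, 0.999, -0.0, 0.001]
force: [0.3, 0.0, -1.4]
gripper_width: 0.111
grasp_force: 39.1
time: 4.32
tcp_pos: [0.4679, -0.199, 0.1263]
eef_rot: [0.033, 0.999, 0.0, -0.001]
force: [-0.1, 0.8, -1.5]
gripper_width: 0.109
grasp_force: 39.1
time: 4.73
tcp_pos: [0.4713, -0.1512, 0.1266]
eef_rot: [0.032, 0.999, -0.0, -0.001]
force: [1.0, -0.6, -1.4]
gripper_width: 0.105
grasp_force: 39.2
[ 0.47134671 -0.15117834  0.12659135] [ 1.02612394 -0.56280116 -1.40147551]
```

View pics/w1.png

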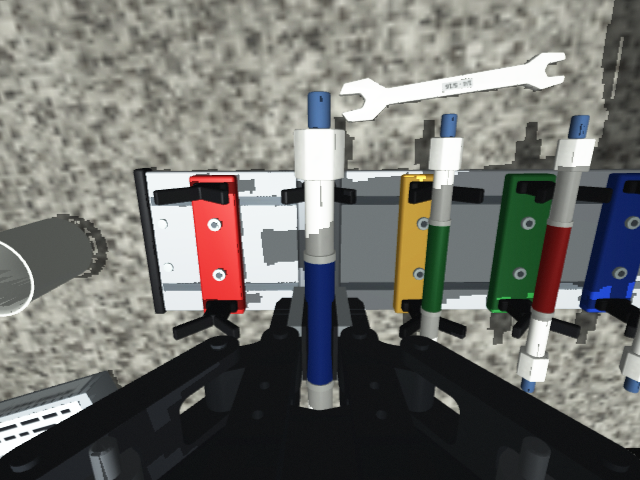

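View pics/s1.png

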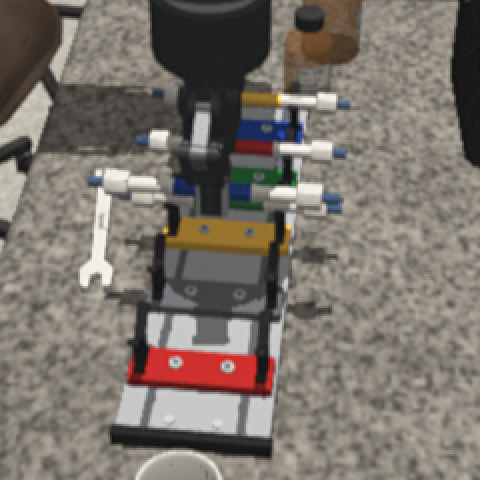

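The blue column is held level above the grey cradle. Lower 7 cm.

```bash
python3 -m crank '[[[0,-0.05,1.5],[0,0,0],1],[[0,0,1.5],[0,0,0],1],[[0,0,1.5],[0,0,0],1],[[0,0,1.2],[0,0,0],1],[[0,0,0.7],[0,0,0],1]]'
python3 -m crank '[[[0,0,0.3],[0,0,0],1],[[0,0,0.1],[0,0,0],1],[[0,0,0.1],[0,0,0],1],[[0,0,0],[0,0,0],1],[[0,0,0],[0,0,0],1]]'
```

```text
time: 5.25
tcp_pos: [0.4708, -0.153, 0.0617]
eef_rot: [0.033, 0.999, -0.0, -0.001]
force: [-0.2, -0.2, -0.7]
gripper_width: 0.109
grasp_force: 39.2
time: 5.67
tcp_pos: [0.4716, -0.1522, 0.0589]
eef_rot: [0.033, 0.999, 0.0, 0.0]
force: [-2.4, 4.7, 3.8]
gripper_width: 0.112
grasp_force: 39.8
```

```bash
python3 -m crank '[[[0,0,0],[0,0,0],0.7],[[0,0,0],[0,0,0],0.5],[[0,0,0],[0,0,0],0.2],[[0,0,0],[0,0,0],0],[[0,0,0],[0,0,0],0]]'
python3 -m crank '[[[0,0,-0.7],[0,0,0],0],[[0,0,-1.3],[0,0,0],0],[[0,0,-2],[0,0,0],0],[[0,0,-2],[0,0,0],0],[[0,0,-2],[0,0,0],0]]'
python3 -m crank '[[[0,2,0],[0,0,0],0],[[0,3,0],[0,0,0],0],[[0,3,0],[0,0,0],0],[[0,3,0],[0,0,0],0],[[0,3,0],[0,0,0],0]]'
python3 -m crank '[[[0,0,0],[0,0,0],0],[[0,0,0],[0,0,0],0],[[0,0,0],[0,0,0],0]]'
python3 - <<'E'
from h import *
im=optics.camera("wrist");cv2.imwrite("pics/w2.png",im);t=optics.camera("top");cv2.imwrite("pics/t2.png",t)
for n,m,roi in (("wrist",im,(0,0,640,480)),("top",t,(275,190,480,300))):
  for k,mm in masks(m).items():
    for st,c,p in blobs(mm,roi,60): print(n,k,st[4],c.round(),ray(n,c,.058)[0][:2].round(4),ray(n,c,.024)[0][:2].round(4))
E
```

```text
time: 6.08
tcp_pos: [0.4718, -0.1525, 0.0584]
eef_rot: [0.033, 0.999, -0.0, 0.0]
force: [-0.0, 0.6, 0.4]
gripper_width: 0.501
grasp_force: 0.0
time: 6.5
tcp_pos: [0.4715, -0.1525, 0.1396]
eef_rot: [0.033, 0.999, -0.0, -0.0]
force: [0.6, 0.3, -0.4]
gripper_width: 0.503
grasp_force: 0.0
time: 6.92
tcp_pos: [0.4808, -0.0115, 0.1391]
eef_rot: [0.033, 0.999, 0.0, 0.0]
force: [0.6, 0.4, -0.2]
gripper_width: 0.499
grasp_force: 0.0
time: 7.17
tcp_pos: [0.4808, -0.0126, 0.1386]
eef_rot: [0.032, 0.999, 0.0, 0.0]
force: [0.1, 0.3, -0.3]
gripper_width: 0.498
grasp_force: 0.0
wrist red 5206 [ 35. 238.] [ 0.4543 -0.1873] [ 0.4619 -0.217 ]
wrist red 1445 [321. 261.] [ 0.4807 -0.0121] [ 0.4927 -0.0128]
wrist yellow 2268 [232. 238.] [ 0.4616 -0.0657] [ 0.4705 -0.0752]
wrist yellow 1519 [430. 261.] [0.485  0.0569] [0.4977 0.0677]
wrist green 85 [336. 176.] [0.4284 0.0005] [0.4318 0.0019]
wrist green 60 [303. 176.] [ 0.4269 -0.0191] [ 0.43   -0.0209]
wrist green 851 [305. 255.] [ 0.476  -0.0214] [ 0.4873 -0.0237]
wrist green 1003 [335. 245.] [ 0.4706 -0.0022] [ 0.481  -0.0013]
wrist green 1452 [210. 260.] [ 0.4753 -0.0814] [ 0.4865 -0.0936]
wrist blue 254 [ 72. 122.] [ 0.3888 -0.1461] [ 0.3856 -0.169 ]
wrist blue 212 [197. 125.] [ 0.3947 -0.0766] [ 0.3925 -0.088 ]
wrist blue 211 [319. 125.] [ 0.3996 -0.0076] [ 0.3982 -0.0075]
wrist blue 229 [443. 126.] [0.4045 0.0616] [0.4039 0.0732]
wrist blue 2579 [408. 237.] [0.468  0.0428] [0.4779 0.0512]
wrist blue 1736 [100. 257.] [ 0.4691 -0.1504] [ 0.4792 -0.1741]
wrist blue 69 [321. 373.] [ 0.5631 -0.0171] [ 0.5889 -0.0186]
top red 417 [447. 258.] [ 0.4508 -0.2096] [ 0.452 -0.221]
```

View pics/w2.png

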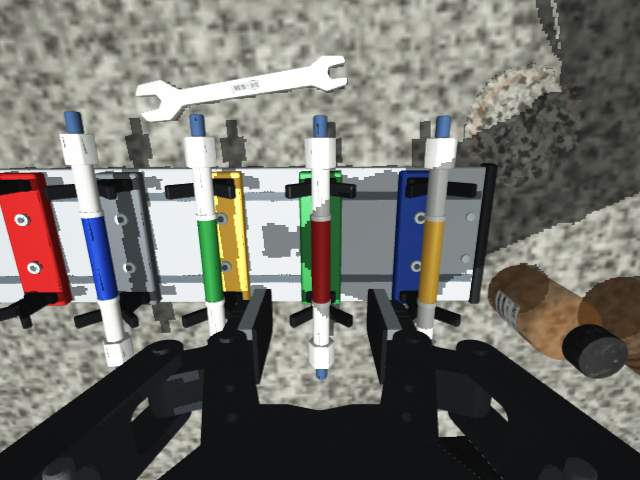

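Blue is seated in grey at (.469, -.150), and the tool is centred on the red column (pixel 321 of 320). I'll grip it and carry it 21 cm to the red cradle.

```bash
python3 -m crank '[[[0,0,2],[0,0,0],0],[[0,0,2],[0,0,0],0],[[0,0,2],[0,0,0],0],[[0,0,1.4],[0,0,0],0],[[0,0,0.7],[0,0,0],0]]'
python3 -m crank '[[[0,0,0],[0,0,0],0],[[0,0,0],[0,0,0],0.4],[[0,0,0],[0,0,0],0.7],[[0,0,0],[0,0,0],1],[[0,0,0],[0,0,0],1]]'
python3 -m crank '[[[0,0,0],[0,0,0],1],[[0,0,0],[0,0,0],1],[[0,0,-0.6],[0,0,0],1],[[0,0,-1.4],[0,0,0],1],[[0,0,-2],[0,0,0],1]]'
python3 -m crank '[[[0,0,-1.6],[0,0,0],1],[[0,0,-1],[0,0,0],1],[[0,0,-0.4],[0,0,0],1],[[0,0,0],[0,0,0],1],[[0,0,0],[0,0,0],1]]'
```

```text
time: 7.68
tcp_pos: [0.4797, -0.014, 0.0556]
eef_rot: [0.034, 0.999, -0.0, -0.001]
force: [0.0, 0.0, 1.0]
gripper_width: 0.5
grasp_force: 0.0
time: 8.1
tcp_pos: [0.482, -0.0121, 0.0584]
eef_rot: [0.032, 0.999, 0.001, 0.001]
force: [-0.1, 2.2, 2.3]
gripper_width: 0.111
grasp_force: 38.9
time: 8.52
tcp_pos: [0.4789, -0.0134, 0.0965]
eef_rot: [0.033, 0.999, -0.001, -0.002]
force: [0.8, 0.6, -1.5]
gripper_width: 0.112
grasp_force: 39.0
time: 8.93
tcp_pos: [0.4802, -0.0129, 0.1269]
eef_rot: [0.033, 0.999, -0.0, -0.0]
force: [0.2, 0.2, -1.8]
gripper_width: 0.111
grasp_force: 38.9
```

```bash
python3 -m crank '[[[0,-0.8,0],[0,0,0],1],[[0,-1.5,0],[0,0,0],1],[[0,-2,0],[0,0,0],1],[[0,-2,0],[0,0,0],1],[[0,-2,0],[0,0,0],1]]'>/dev/null
python3 -m crank '[[[0,-2,0],[0,0,0],1],[[0,-2,0],[0,0,0],1],[[0,-2,0],[0,0,0],1],[[0,-2,0],[0,0,0],1],[[0,-2,0],[0,0,0],1]]'>/dev/null
python3 -m crank '[[[0,-1.5,0],[0,0,0],1],[[0,-0.8,0],[0,0,0],1],[[0,-0.4,0],[0,0,0],1],[[0,0,0],[0,0,0],1],[[0,0,0],[0,0,0],1]]'
python3 - <<'E'
from h import *
im=optics.camera("wrist");cv2.imwrite("pics/w3.png",im)
E
```

```text
time: 10.18
tcp_pos: [0.4668, -0.2221, 0.1269]
eef_rot: [0.033, 0.999, 0.0, -0.0]
force: [-0.1, -0.1, -1.5]
gripper_width: 0.106
grasp_force: 39.1
```

View pics/w3.png

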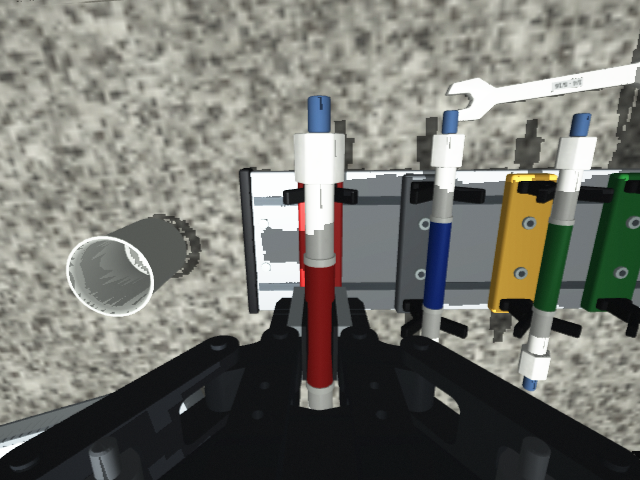

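The red column hangs centred over the red cradle (pixel 320, foot 298–343). Lower it, release, then go 14 cm to the green column.

```bash
python3 -m crank '[[[0,0,1.5],[0,0,0],1],[[0,0,1.5],[0,0,0],1],[[0,0,1.5],[0,0,0],1],[[0,0,1.2],[0,0,0],1],[[0,0,0.7],[0,0,0],1]]'
python3 -m crank '[[[0,0,0.3],[0,0,0],1],[[0,0,0.1],[0,0,0],1],[[0,0,0.1],[0,0,0],1],[[0,0,0],[0,0,0],1],[[0,0,0],[0,0,0],1]]'
python3 -m crank '[[[0,0,0],[0,0,0],0.7],[[0,0,0],[0,0,0],0.5],[[0,0,0],[0,0,0],0.2],[[0,0,0],[0,0,0],0],[[0,0,0],[0,0,0],0]]'
python3 -m crank '[[[0,0,-0.7],[0,0,0],0],[[0,0,-1.3],[0,0,0],0],[[0,0,-2],[0,0,0],0],[[0,0,-2],[0,0,0],0],[[0,0,-2],[0,0,0],0]]'
python3 -m crank '[[[0,2,0],[0,0,0],0],[[0,3,0],[0,0,0],0],[[0,3,0],[0,0,0],0],[[0,3,0],[0,0,0],0],[[0,3,0],[0,0,0],0]]' >/dev/null
python3 -m crank '[[[0,0,0],[0,0,0],0],[[0,0,0],[0,0,0],0],[[0,0,0],[0,0,0],0]]'
python3 - <<'E'
from h import *
im=optics.camera("wrist");cv2.imwrite("pics/w4.png",im)
for k,mm in masks(im).items():
    for st,c,p in blobs(mm,(0,0,640,480),500): print(k,st[4],c.round(),ray("wrist",c,.058)[0][:2].round(4),ray("wrist",c,.024)[0][:2].round(4))
E
```

```text
time: 10.65
tcp_pos: [0.4667, -0.2213, 0.0621]
eef_rot: [0.032, 0.999, 0.0, -0.001]
force: [0.2, -0.7, -0.6]
gripper_width: 0.111
grasp_force: 39.1
time: 11.07
tcp_pos: [0.4675, -0.2221, 0.0589]
eef_rot: [0.033, 0.999, 0.0, 0.001]
force: [-0.4, 2.8, 0.2]
gripper_width: 0.11
grasp_force: 39.3
time: 11.48
tcp_pos: [0.4672, -0.2224, 0.0584]
eef_rot: [0.033, 0.999, -0.0, 0.0]
force: [-0.1, -0.9, -0.1]
gripper_width: 0.495
grasp_force: 0.0
time: 11.9
tcp_pos: [0.467, -0.2223, 0.1396]
eef_rot: [0.033, 0.999, -0.0, -0.0]
force: [-0.4, 0.8, -0.4]
gripper_width: 0.501
grasp_force: 0.0
time: 12.57
tcp_pos: [0.4763, -0.0825, 0.1387]
eef_rot: [0.032, 0.999, 0.0, 0.0]
force: [0.4, -0.4, -0.1]
gripper_width: 0.496
grasp_force: 0.0
red 6393 [123. 244.] [ 0.4569 -0.2037] [ 0.4657 -0.2246]
yellow 675 [305. 252.] [ 0.4695 -0.0907] [ 0.4804 -0.0928]
yellow 1105 [335. 246.] [ 0.467 -0.072] [ 0.4776 -0.0711]
yellow 1755 [540. 260.] [0.4845 0.0564] [0.4979 0.0786]
green 3895 [417. 238.] [ 0.4646 -0.0214] [ 0.4747 -0.0121]
green 1280 [321. 260.] [ 0.4756 -0.081 ] [ 0.4876 -0.0816]
blue 4168 [511. 237.] [0.4678 0.0369] [0.4785 0.0559]
blue 1505 [210. 258.] [ 0.4695 -0.1508] [ 0.4805 -0.1629]
```

View pics/w4.png

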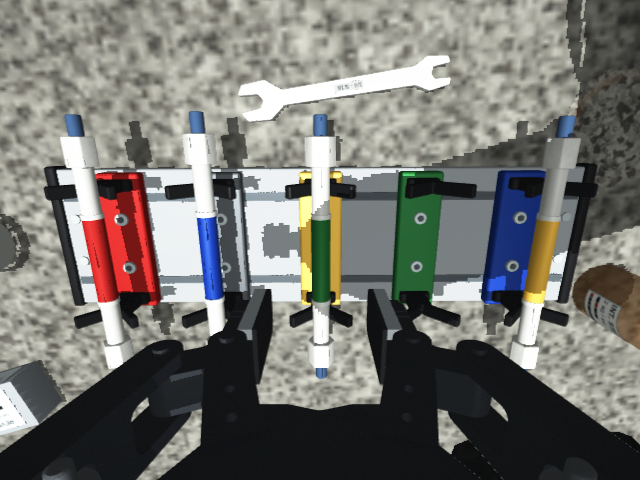

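Red is seated and the tool is centred on the green column (pixel 321). Grip it, move +7 cm to the empty green cradle, release, then +7 cm to hover over yellow.

```bash
python3 -m crank '[[[0,0,2],[0,0,0],0],[[0,0,2],[0,0,0],0],[[0,0,2],[0,0,0],0],[[0,0,1.4],[0,0,0],0],[[0,0,0.7],[0,0,0],0]]'|head -2
python3 -m crank '[[[0,0,0],[0,0,0],0],[[0,0,0],[0,0,0],0.4],[[0,0,0],[0,0,0],0.7],[[0,0,0],[0,0,0],1],[[0,0,0],[0,0,0],1]]'
python3 -m crank '[[[0,0,0],[0,0,0],1],[[0,0,0],[0,0,0],1],[[0,0,-0.6],[0,0,0],1],[[0,0,-1.4],[0,0,0],1],[[0,0,-2],[0,0,0],1]]'
python3 -m crank '[[[0,0,-1.6],[0,0,0],1],[[0,0,-1],[0,0,0],1],[[0,0,-0.4],[0,0,0],1],[[0,0,0],[0,0,0],1],[[0,0.8,0],[0,0,0],1]]'
python3 -m crank '[[[0,1.5,0],[0,0,0],1],[[0,2,0],[0,0,0],1],[[0,1.5,0],[0,0,0],1],[[0,0.8,0],[0,0,0],1],[[0,0.4,0],[0,0,0],1]]'
python3 -m crank '[[[0,0,0],[0,0,0],1],[[0,0,0],[0,0,0],1]]'
```

```text
time: 13.03
tcp_pos: [0.4751, -0.0838, 0.0556]
time: 13.45
tcp_pos: [0.4773, -0.082, 0.0585]
eef_rot: [0.033, 0.999, 0.001, 0.001]
force: [0.6, 4.3, 1.8]
gripper_width: 0.114
grasp_force: 38.9
time: 13.87
tcp_pos: [0.4747, -0.083, 0.0967]
eef_rot: [0.033, 0.999, -0.0, -0.002]
force: [0.3, -0.7, -0.8]
gripper_width: 0.111
grasp_force: 39.0
time: 14.28
tcp_pos: [0.4761, -0.0751, 0.127]
eef_rot: [0.033, 0.999, -0.0, -0.0]
force: [-0.1, 1.1, -0.3]
gripper_width: 0.111
grasp_force: 39.0
time: 14.7
tcp_pos: [0.4804, -0.0117, 0.1265]
eef_rot: [0.032, 0.999, -0.0, -0.001]
force: [-0.2, 0.6, -0.8]
gripper_width: 0.109
grasp_force: 39.0
time: 14.87
tcp_pos: [0.4805, -0.0128, 0.1269]
eef_rot: [0.032, 0.999, -0.0, -0.0]
force: [-0.1, -0.6, -2.3]
gripper_width: 0.109
grasp_force: 39.0
```

```bash
python3 -m crank '[[[0,0,1.5],[0,0,0],1],[[0,0,1.5],[0,0,0],1],[[0,0,1.5],[0,0,0],1],[[0,0,1.2],[0,0,0],1],[[0,0,0.7],[0,0,0],1]]'|head -2
python3 -m crank '[[[0,0,0.3],[0,0,0],1],[[0,0,0.1],[0,0,0],1],[[0,0,0.1],[0,0,0],1],[[0,0,0],[0,0,0],1],[[0,0,0],[0,0,0],1]]'
python3 -m crank '[[[0,0,0],[0,0,0],0.7],[[0,0,0],[0,0,0],0.5],[[0,0,0],[0,0,0],0.2],[[0,0,0],[0,0,0],0],[[0,0,0],[0,0,0],0]]'
python3 -m crank '[[[0,0,-0.7],[0,0,0],0],[[0,0,-1.3],[0,0,0],0],[[0,0,-2],[0,0,0],0],[[0,0,-2],[0,0,0],0],[[0,0,-2],[0,0,0],0]]'|head -2
python3 -m crank '[[[0,2,0],[0,0,0],0],[[0,3,0],[0,0,0],0],[[0,2,0],[0,0,0],0],[[0,0,0],[0,0,0],0],[[0,0,0],[0,0,0],0]]'
python3 - <<'E'
from h import *
im=optics.camera("wrist");cv2.imwrite("pics/w5.png",im)
for k,mm in masks(im).items():
    for st,c,p in blobs(mm,(0,0,640,480),500): print(k,st[4],c.round(),ray("wrist",c,.058)[0][:2].round(4),ray("wrist",c,.024)[0][:2].round(4))
E
```

```text
time: 15.28
tcp_pos: [0.48, -0.0136, 0.0619]
time: 15.7
tcp_pos: [0.4814, -0.0125, 0.0589]
eef_rot: [0.033, 0.999, 0.0, 0.001]
force: [-0.2, 2.4, 1.0]
gripper_width: 0.108
grasp_force: 39.4
time: 16.12
tcp_pos: [0.4808, -0.0128, 0.0583]
eef_rot: [0.033, 0.999, -0.0, -0.0]
force: [0.3, -0.3, 0.8]
gripper_width: 0.497
grasp_force: 0.0
time: 16.53
tcp_pos: [0.4806, -0.0128, 0.1396]
time: 16.95
tcp_pos: [0.4855, 0.058, 0.1388]
eef_rot: [0.032, 0.999, 0.0, 0.0]
force: [0.2, -0.5, 0.0]
gripper_width: 0.502
grasp_force: 0.0
red 837 [630. 416.] [0.6189 0.2765] [0.6531 0.3119]
yellow 4827 [129. 236.] [ 0.4614 -0.0583] [ 0.4695 -0.0784]
yellow 1447 [319. 261.] [0.4848 0.0577] [0.4968 0.0569]
green 3944 [223. 246.] [ 0.4712 -0.0013] [ 0.4809 -0.0119]
blue 1072 [304. 245.] [0.4737 0.0491] [0.4838 0.0469]
blue 1060 [334. 246.] [0.4756 0.0677] [0.486  0.0686]
```

View pics/w5.png

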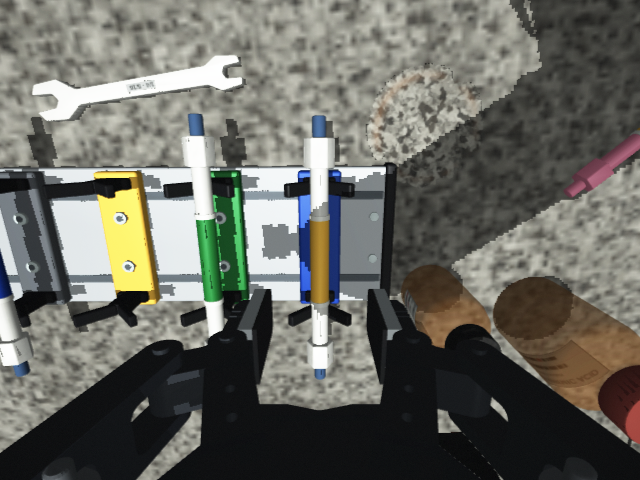

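Green is seated in green, and the tool is centred on yellow (319). The bottle, at about (.53, .14), stays clear of the fingers. Grip yellow and carry it 14 cm to the yellow cradle.

```bash
python3 -m crank '[[[0,0,2],[0,0,0],0],[[0,0,2],[0,0,0],0],[[0,0,2],[0,0,0],0],[[0,0,1.4],[0,0,0],0],[[0,0,0.7],[0,0,0],0]]'
python3 -m crank '[[[0,0,0],[0,0,0],0],[[0,0,0],[0,0,0],0.4],[[0,0,0],[0,0,0],0.7],[[0,0,0],[0,0,0],1],[[0,0,0],[0,0,0],1]]'
python3 -m crank '[[[0,0,0],[0,0,0],1],[[0,0,0],[0,0,0],1],[[0,0,-0.6],[0,0,0],1],[[0,0,-1.4],[0,0,0],1],[[0,0,-2],[0,0,0],1]]'
python3 -m crank '[[[0,0,-1.6],[0,0,0],1],[[0,0,-1],[0,0,0],1],[[0,0,-0.4],[0,0,0],1],[[0,0,0],[0,0,0],1],[[0,-0.8,0],[0,0,0],1]]'
python3 -m crank '[[[0,-1.5,0],[0,0,0],1],[[0,-2,0],[0,0,0],1],[[0,-2,0],[0,0,0],1],[[0,-2,0],[0,0,0],1],[[0,-2,0],[0,0,0],1]]'|head -2
python3 -m crank '[[[0,-1.5,0],[0,0,0],1],[[0,-1.4,0],[0,0,0],1],[[0,-0.8,0],[0,0,0],1],[[0,0,0],[0,0,0],1],[[0,0,0],[0,0,0],1]]'
```

```text
time: 17.42
tcp_pos: [0.4843, 0.0559, 0.0557]
eef_rot: [0.033, 0.999, -0.001, -0.001]
force: [-0.6, -0.8, -0.4]
gripper_width: 0.502
grasp_force: 0.0
time: 17.83
tcp_pos: [0.4864, 0.0578, 0.0584]
eef_rot: [0.032, 0.999, 0.001, 0.001]
force: [-0.5, 1.3, 2.5]
gripper_width: 0.111
grasp_force: 39.0
time: 18.25
tcp_pos: [0.4835, 0.0562, 0.0964]
eef_rot: [0.033, 0.999, -0.001, -0.002]
force: [0.5, 0.0, -1.2]
gripper_width: 0.109
grasp_force: 39.0
time: 18.67
tcp_pos: [0.4846, 0.0495, 0.127]
eef_rot: [0.032, 0.999, 0.0, -0.0]
force: [-0.1, 0.0, -1.4]
gripper_width: 0.109
grasp_force: 39.0
time: 19.08
tcp_pos: [0.4775, -0.0471, 0.1261]
time: 19.5
tcp_pos: [0.4757, -0.083, 0.1266]
eef_rot: [0.033, 0.999, -0.0, -0.001]
force: [0.3, 0.3, -1.1]
gripper_width: 0.109
grasp_force: 39.1
```

```bash
python3 -m crank '[[[0,0.05,1.5],[0,0,0],1],[[0,0,1.5],[0,0,0],1],[[0,0,1.5],[0,0,0],1],[[0,0,1.2],[0,0,0],1],[[0,0,0.7],[0,0,0],1]]'|head -2
python3 -m crank '[[[0,0,0.3],[0,0,0],1],[[0,0,0.1],[0,0,0],1],[[0,0,0.1],[0,0,0],1],[[0,0,0],[0,0,0],1],[[0,0,0],[0,0,0],1]]'
python3 -m crank '[[[0,0,0],[0,0,0],0.7],[[0,0,0],[0,0,0],0.5],[[0,0,0],[0,0,0],0.2],[[0,0,0],[0,0,0],0],[[0,0,0],[0,0,0],0]]'
python3 -m crank '[[[0,0,-0.7],[0,0,0],0],[[0,0,-1.3],[0,0,0],0],[[0,0,-2],[0,0,0],0],[[0,0,-2],[0,0,0],0],[[0,0,-2],[0,0,0],0]]'|head -2
python3 -m crank '[[[0,-2,0],[0,0,0],0],[[0,-3,0],[0,0,0],0],[[0,-2,0],[0,0,0],0],[[0,0,0],[0,0,0],0],[[0,0,0],[0,0,0],0]]'
python3 - <<'E'
from h import *
im=optics.camera("wrist");cv2.imwrite("pics/w6.png",im)
for k,mm in masks(im).items():
    for st,c,p in blobs(mm,(0,0,640,480),500): print(k,st[4],c.round(),ray("wrist",c,.058)[0][:2].round(4),ray("wrist",c,.024)[0][:2].round(4))
E
```

```text
time: 19.92
tcp_pos: [0.4756, -0.0815, 0.0618]
time: 20.33
tcp_pos: [0.4767, -0.0819, 0.0589]
eef_rot: [0.032, 0.999, 0.0, 0.001]
force: [0.7, 0.3, -0.9]
gripper_width: 0.108
grasp_force: 39.1
time: 20.75
tcp_pos: [0.4764, -0.082, 0.0585]
eef_rot: [0.033, 0.999, 0.0, 0.0]
force: [-0.6, 0.0, 0.3]
gripper_width: 0.501
grasp_force: 0.0
time: 21.17
tcp_pos: [0.4761, -0.0821, 0.1396]
time: 21.58
tcp_pos: [0.4715, -0.1527, 0.1387]
eef_rot: [0.034, 0.999, 0.0, 0.0]
force: [-0.3, 0.2, 0.0]
gripper_width: 0.495
grasp_force: 0.0
red 4256 [226. 246.] [ 0.458  -0.2092] [ 0.4678 -0.2195]
yellow 4381 [416. 246.] [ 0.4653 -0.091 ] [ 0.4763 -0.0817]
green 3752 [513. 238.] [ 0.4643 -0.0311] [ 0.4752 -0.012 ]
green 941 [545. 261.] [ 0.4806 -0.0096] [0.4941 0.0132]
blue 4249 [610. 237.] [0.4674 0.0283] [0.4788 0.0574]
blue 1505 [321. 258.] [ 0.4696 -0.1504] [ 0.4813 -0.1509]
```

View pics/w6.png

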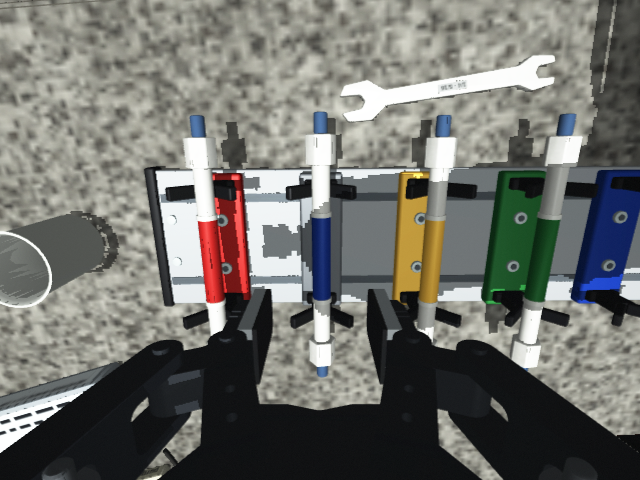

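Red, yellow and green are home, and the tool is centred on blue in grey (321). Last move: blue 21 cm to the blue cradle.

```bash
python3 -m crank '[[[0,0,2],[0,0,0],0],[[0,0,2],[0,0,0],0],[[0,0,2],[0,0,0],0],[[0,0,1.4],[0,0,0],0],[[0,0,0.7],[0,0,0],0]]'|head -2
python3 -m crank '[[[0,0,0],[0,0,0],0],[[0,0,0],[0,0,0],0.4],[[0,0,0],[0,0,0],0.7],[[0,0,0],[0,0,0],1],[[0,0,0],[0,0,0],1]]'
python3 -m crank '[[[0,0,0],[0,0,0],1],[[0,0,0],[0,0,0],1],[[0,0,-0.6],[0,0,0],1],[[0,0,-1.4],[0,0,0],1],[[0,0,-2],[0,0,0],1]]'
python3 -m crank '[[[0,0,-1.6],[0,0,0],1],[[0,0,-1],[0,0,0],1],[[0,0,-0.4],[0,0,0],1],[[0,0,0],[0,0,0],1],[[0,0.8,0],[0,0,0],1]]'
python3 -m crank '[[[0,1.5,0],[0,0,0],1],[[0,2,0],[0,0,0],1],[[0,2,0],[0,0,0],1],[[0,2,0],[0,0,0],1],[[0,2,0],[0,0,0],1]]'|head -2
python3 -m crank '[[[0,2,0],[0,0,0],1],[[0,2,0],[0,0,0],1],[[0,2,0],[0,0,0],1],[[0,2,0],[0,0,0],1],[[0,1.5,0],[0,0,0],1]]'|head -2
python3 -m crank '[[[0,0.8,0],[0,0,0],1],[[0,0.4,0],[0,0,0],1],[[0,0,0],[0,0,0],1],[[0,0,0],[0,0,0],1]]'
```

```text
time: 22.05
tcp_pos: [0.4709, -0.1511, 0.0557]
time: 22.47
tcp_pos: [0.4725, -0.1517, 0.0583]
eef_rot: [0.032, 0.999, 0.0, 0.001]
force: [-0.7, 1.8, 3.4]
gripper_width: 0.11
grasp_force: 39.0
time: 22.88
tcp_pos: [0.4701, -0.152, 0.0966]
eef_rot: [0.033, 0.999, -0.0, -0.002]
force: [-0.4, -0.3, -1.5]
gripper_width: 0.11
grasp_force: 39.0
time: 23.3
tcp_pos: [0.4717, -0.1443, 0.1268]
eef_rot: [0.033, 0.999, 0.0, -0.0]
force: [0.8, -0.1, -2.4]
gripper_width: 0.111
grasp_force: 39.0
time: 23.72
tcp_pos: [0.4776, -0.048, 0.1261]
time: 24.13
tcp_pos: [0.4839, 0.0472, 0.1261]
time: 24.47
tcp_pos: [0.485, 0.0573, 0.1268]
eef_rot: [0.033, 0.999, -0.0, -0.0]
force: [0.5, 0.4, -2.1]
gripper_width: 0.108
grasp_force: 39.1
```

After release, I'll rise 8 cm and retreat toward the robot (tool +x) and up, so the top camera can see the rack.

```bash
python3 -m crank '[[[0,0,1.5],[0,0,0],1],[[0,0,1.5],[0,0,0],1],[[0,0,1.5],[0,0,0],1],[[0,0,1.2],[0,0,0],1],[[0,0,0.7],[0,0,0],1]]'|head -2
python3 -m crank '[[[0,0,0.3],[0,0,0],1],[[0,0,0.1],[0,0,0],1],[[0,0,0.1],[0,0,0],1],[[0,0,0],[0,0,0],1],[[0,0,0],[0,0,0],1]]'
python3 -m crank '[[[0,0,0],[0,0,0],0.7],[[0,0,0],[0,0,0],0.5],[[0,0,0],[0,0,0],0.2],[[0,0,0],[0,0,0],0],[[0,0,0],[0,0,0],0]]'
python3 -m crank '[[[0,0,-0.7],[0,0,0],0],[[0,0,-1.3],[0,0,0],0],[[0,0,-2],[0,0,0],0],[[0,0,-2],[0,0,0],0],[[0,0,-2],[0,0,0],0]]'|head -2
python3 -m crank '[[[0,-2,-1],[0,0,0],0],[[0,-3,-1],[0,0,0],0],[[0,-3,-1],[0,0,0],0],[[0,-3,-1],[0,0,0],0],[[0,-3,-1],[0,0,0],0]]'|head -2
python3 - <<'E'
from h import *
im=optics.camera("wrist");cv2.imwrite("pics/w7.png",im);cv2.imwrite("pics/s7.png",optics.camera("side"))
for k,mm in masks(im).items():
    for st,c,p in blobs(mm,(0,0,640,480),400): print(k,st[4],c.round(),ray("wrist",c,.058)[0][:2].round(4),ray("wrist",c,.024)[0][:2].round(4))
E
```

```text
time: 24.88
tcp_pos: [0.4846, 0.0564, 0.062]
time: 25.3
tcp_pos: [0.4857, 0.0577, 0.0588]
eef_rot: [0.033, 0.999, 0.0, 0.0]
force: [0.3, 0.3, -1.5]
gripper_width: 0.114
grasp_force: 39.2
time: 25.72
tcp_pos: [0.4855, 0.0577, 0.0584]
eef_rot: [0.033, 0.999, 0.0, 0.0]
force: [-0.8, -1.4, -0.3]
gripper_width: 0.5
grasp_force: 0.0
time: 26.13
tcp_pos: [0.4853, 0.0576, 0.1396]
time: 26.55
tcp_pos: [0.4759, -0.0832, 0.1895]
red 3932 [158. 227.] [ 0.4593 -0.2074] [ 0.4667 -0.2244]
yellow 2278 [323. 235.] [ 0.4739 -0.0814] [ 0.4833 -0.0817]
green 1543 [394. 223.] [ 0.4684 -0.0267] [ 0.477  -0.0197]
green 695 [413. 239.] [ 0.4821 -0.0119] [ 0.4925 -0.003 ]
blue 3512 [485. 226.] [0.475  0.0432] [0.4845 0.0595]
```

View pics/w7.png

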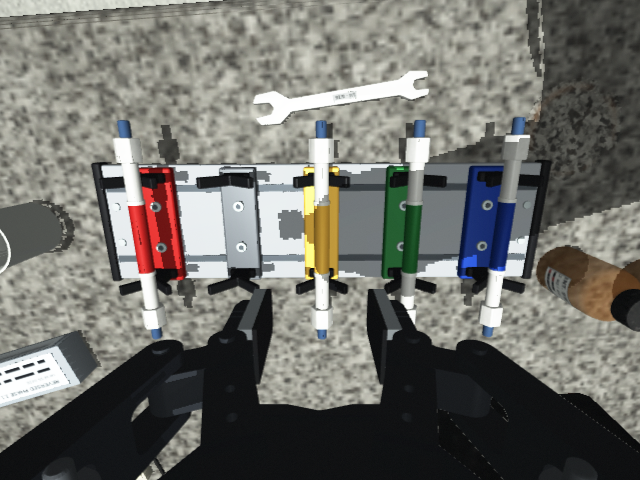

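View pics/s7.png

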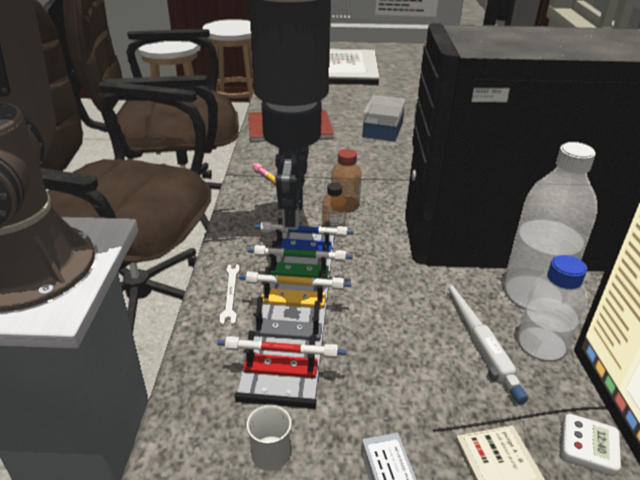

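Each column lies seated in the cradle of its own colour, grey is empty, and the bottle is standing. The tool is clear at 0.19 m.

```bash
python3 -m crank '[[[0,0,0],[0,0,0],0],[[0,0,0],[0,0,0],0],[[0,0,0],[0,0,0],0],[[0,0,0],[0,0,0],0]]'|head -2; python3 -c "
from bench import ticket;print(ticket.sign_off())"
```

```text
time: 26.98
tcp_pos: [0.4762, -0.0813, 0.188]
the job is handed in; nothing more can be done
None
```

I handed the job in at about 27 s, with no verdict returned: the last pictures show all four columns seated in the cradles of their own colour, the grey cradle empty and the bottle standing.

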